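# Line up a bracket under the punch and arm the press

### The job

On the bed of the green bench press, slide the steel bracket along the bed, without lifting it, until the red dot painted on it lies straight under the punch tip, and let go of it there. Then arm the press: lift the red safety cover on the grey switch box, flip the toggle beneath it all the way over to the hinge side, and close the cover again. Do not push the gear, the can or the hammer about.

Things in the scene. Friction and masses are not known exactly. Their poses are not given: they have to be found in the camera images.
- press: Fixed green C-frame press, open towards the robot. Origin on the bench top on its centre line; +x runs from the open front to the column, z up. Flat dark bed 25 mm high, x = -95 to +170 mm, y = +-115 mm, then a foot y = +-60 mm on to x = +265 mm, as high. The punch is at x = +120 mm, y = 0. Column 70 mm wide, from x = +205 mm.
- head_front (a point): Middle of the lower front edge of the press's green head, press frame x = +45, z = 160 mm. The head is 60 mm wide, 70 mm high, runs back to x = +255 mm and has a yellow disc on top straight above the punch. The bracket's rib ends up under its front, where a gripper pointing straight down would hit it: tilt the tool about 30 to 45 degrees, its body leaning back to the press's -x.
- punch_tip (a point): Lower end of the fixed brass-pointed punch (16 mm thick, on the press centre line), 47 mm above the bench: 12 mm over the top of the bracket's plate. It does not move.
- bracket: Loose steel bracket, about 0.7 kg (0.5 to 0.9), lying flat on the bed. Origin on its underside, straight below the red dot; z up. Plate 10 mm thick, from x = -90 to +55 mm, y = +-55 mm. An upright blue rib, 14 mm thick across y, stands on the plate from x = -88 to -40 mm, its top 62 mm above the underside. The rib side faces the front of the press. Its final yaw is free.
- mark (a point): Centre of the red dot (12 mm across, in a white disc 30 mm across) on top of the bracket's plate, 10 mm above the underside.
- rib (a point): Good grasp point on the rib, bracket frame x = -74, y = 0, z = 38 mm; pinch across the bracket's y.
- switchbox: Fixed grey switch box 120 x 100 x 40 mm (x, y, z); origin at the centre of its underside, +x from its front (robot side) to the hinge side, z up. The toggle pivots at x = 0, y = 0, z = 40 mm. The red cover over it is a shell open below, 96 mm long, 80 mm wide, 54 mm high, hinged at x = +48 mm, z = 42 mm about the y axis.
- cover (a joint): Angle of the red cover: 0 closed, growing to 1.75 rad as its front edge rises and it swings back beyond the hinge. A stiff hinge (about 0.13 N m): it stays wherever it is left.
- cover_hinge (a point): Point on the hinge axis of the cover, middle of its width. The axis is the y axis of the switch box.
- cover_tab (a point): Grasp point on the upright tab on top of the cover: 58 mm in front of and 84 mm above the hinge when closed; it moves with the cover. The tab is 10 mm thick (across y), 40 mm long (x) and 45 mm high, and the point is 30 mm above the cover's top and 15 mm below the tab's upper edge; pinch across y.
- toggle (a joint): Angle of the toggle: 0 leaning 0.45 rad to the front (off), 0.9 leaning 0.45 rad to the hinge side (fully on); starts near 0, stays where it is left and takes about 2 N at mid height to move. The bat stands 44 mm long from the pivot, 12 to 18 mm thick.
- toggle_end (a point): End of the toggle's bat, 44 mm from its pivot.
- gear: Bystander: dark steel crown gear 170 mm across, 30 mm high, lying on the bench; origin at the centre of its underside.
- can: Bystander: upright spray can 64 mm across, 190 mm high; origin at the centre of its underside.
- hammer: Bystander: hammer 280 mm long lying on the bench; origin at the middle of its underside.
There are look-alikes about, which are no part of the job. What is shaped like the switchbox but black or white is not meant.

How it is judged:
By the outcome, as a careful person would: the job done as asked, in the order asked, and still so for the second after the job is handed in, with the robot touching nothing.
It also fails if it takes over 72 s, if anything falls off the work surface, if the arm or the gripper's body presses on something with over 40 N, if the wrist force passes 120 N, or if a joint passes its speed limit or range.

### The arm

A 6-joint arm with a two-finger parallel gripper is mounted at the origin on the work surface. World frame = base frame: x ahead of the robot, y to its left, z up, the work surface at z = 0. Lengths are in m, angles in rad, forces in N, time in s.
With the tool pointing down it reaches from about 0.35 to 0.85 m from the base axis. Payload 8.1 kg.
Tool frame: the origin (TCP) lies between the finger pads; the fingertips stand 14 mm ahead of it and the grasp point (between the pads) lies 5 mm behind it (robot.tip_reach is the z of the fingertips in the tool frame, in m); z points along the fingers, y is the line along which they close (so a half turn about z gives the same grasp; the last joint's range is limited). The gripper opens to 93 mm and grips with 3 to 60 N. Pads are 15 mm wide; open, the fingers measure 128 mm over their backs; the gripper's body (75 mm by 188 mm) begins 65 mm behind the grasp point.
Start: joints at [-1.304, 0.13, 1.488, -0, 1.523, -0.085], TCP at [0.207, -0.563, 0.233] pointing down, gripper open.
Joint ranges: [-2.96, 2.96], [-0.89, 2.26], [0.02, 2.5], [-1.34, 4.48], [0, 2.73], [-2.66, 2.66]. Speed limits (rad/s): [2.39, 2.39, 2.79, 3.14, 3.14, 3.14].

### API

Orientations are given as a rotation vector (axis times angle).
In Python, from plant import robot gives the robot as it stands. The module is installed in compiled form; this text tells all that it offers.
- The arm moves only by the shell command python3 -m handwheel 'ROWS' [FORCE]. ROWS is JSON, a list of rows, each a list of 7 numbers: the closure, from -1 (fully open) to 1 (shut), then the shift along the tool's x, y, z each as a share of 100 cm, from -1 to 1, then the turn, a rotation vector about the tool's x, y, z each as a share of 180 degrees, from -1 to 1. In form: [[grip, tx, ty, tz, rx, ry, rz], ...]. A call has 1 to 20 rows; each row is the pose to reach, as a shift and turn from the pose commanded when the call began, along the tool's axes at that moment, turning the shorter way round; what a row does not reach only later rows make up. A row lasts 1/8 s, in which the tool goes at most 62.5 mm and 10.7 degrees, less where a joint would pass 70% of its speed; a pose out of reach is approached as far as the arm can. A call with a number of a shift or a turn outside -1 to 1 is refused whole. A call with a gripper value outside its range is refused whole. The fingers move at their own pace and stop on an object; FORCE is the grip in N (left out, the last holds). Time passes only in rows, so rows that repeat a pose let the fingers close. It gives the time, the measured TCP pose, the force, the opening and the grip force at its end, in the units of the state.
- robot.read_state(): the state, without advancing time (a new reading comes with each control period).
- robot.read_camera(name): name is "scene" or "top"; returns a dict with "frame" (384x512x3 uint8, red, green, blue), "fx", "fy", "cx", "cy" (pixels), "rvec" (rotation vector, rad) and "tvec" (3), from world to camera coordinates, as OpenCV has them. Camera axes: x right, y down, z forward; pixel columns grow to the right and rows downward; lengths in m; the calibration is good to about 2 mm. A picture is of the moment at which its call begins. There is no depth.
- robot.close_job(): hands the job in; it is judged then, once.
Trained networks look in a picture, given as the dict that the camera call returned (one of the last four; its "shot" number tells which), for a name from the list of things; names that differ only in an ending like _2 or _b are one class to them, and where a whole thing is asked for, a point or a joint stands for the part that bears it (a point fixed in the world has none). Each returns a list of dicts, best first, with "conf" (0 to 1); they miss things now and then, are a little off and sometimes report something else, mostly with a low value. They report only what shows in the picture. A call takes as long as a camera call. They do not tell look-alikes from the thing itself.
- robot.regions_of(picture, name): "mask" (384x512 bool, what is visible of it) and "rect" ([left, top, right, bottom] in pixels, round what is visible of it).
The state is a dict: "t": time; "q": joint angles; "dq": joint speeds; "joint_torque": joint torques, N m; "tool_pos": TCP position; "orientation": TCP orientation; "force": force on the tool from outside, world axes, zero at the start; "wrist_torque": the same for the moment, N m; "opening": finger opening in m; "gripper_force": force on a finger pad.
Only numpy, scipy, OpenCV 4.12 (cv2) and the standard library are available. Lean on these libraries where they do the work, as an engineer would, in place of code of your own. Each camera call takes 0.05 s, during which the arm holds its last target. There are 200 camera calls.

## Working session

There is one attempt and no reset: what is moved stays moved. The work goes in short steps, Python scripts to look and compute and a shell command to move; the robot and the scene stay as the last step left them, time stands still between calls to the robot, and variables do not carry over. Pictures are saved under pics/ and viewed, at most 10 in all, crops included, and the job is handed in when it is done.

```bash
mkdir -p pics
cat > h.py <<'E'
import numpy as np, cv2
from scipy.spatial.transform import Rotation as R
from plant import robot
def cam(n): 
    return robot.read_camera(n)
def K(p): return np.array([[p["fx"],0,p["cx"]],[0,p["fy"],p["cy"]],[0,0,1.]])
def save(p,f,s=1,crop=None):
    im=p["frame"][:,:,::-1]
    if crop: l,t,r,b=crop; im=im[t:b,l:r]
    cv2.imwrite("pics/"+f,cv2.resize(im,None,fx=s,fy=s,interpolation=cv2.INTER_CUBIC))
def ray(p,u,v):
    r=cv2.Rodrigues(np.array(p["rvec"],float))[0]; t=np.array(p["tvec"],float)
    return -r.T@t, r.T@np.linalg.inv(K(p))@np.array([u,v,1.])
def atz(p,u,v,z):
    c,d=ray(p,u,v); return c+d*(z-c[2])/d[2]
def proj(p,X):
    return cv2.projectPoints(np.atleast_2d(X).astype(float),np.array(p["rvec"],float),np.array(p["tvec"],float),K(p),None)[0][:,0]
def rel(pos,Rm,cpos,cR):
    "row for absolute target from commanded pose"
    cR=cR; s=cR.T@(np.array(pos)-cpos); w=R.from_matrix(cR.T@Rm).as_rotvec()/np.pi
    return np.round(np.r_[s,w],4)
E
python3 - <<'E'
from h import *
for n in("scene","top"):
    p=cam(n); save(p,n+"0.png",1.5)
    print(n,p["fx"],p["cx"],p["cy"],*np.round(ray(p,p["cx"],p["cy"]),3))
    for o in("press","bracket","mark","switchbox","cover","cover_tab","gear","can","hammer"):
        for d in robot.regions_of(p,o)[:3]: 
            m=d["mask"];v,u=np.nonzero(m);print(o,round(d["conf"],2),d["rect"],m.sum(),u.mean().round(1),v.mean().round(1))
s=robot.read_state();print(s["tool_pos"],s["orientation"],s["t"])
E
```

```text
scene 410.14411881821405 259.74863292581597 192.95524217089158 [1.461 0.217 1.211] [-0.631 -0.152 -0.76 ]
press 0.84 [285.4, 189.0, 355.5, 289.0] 4859 321.1 238.3
bracket 0.79 [305.2, 198.9, 345.4, 231.5] 301 321.5 216.1
bracket 0.7 [230.6, 227.9, 252.8, 271.1] 837 239.6 246.9
mark 0.87 [304.4, 205.8, 345.7, 232.7] 241 319.6 217.1
switchbox 0.97 [202.6, 166.9, 239.7, 211.5] 1148 218.5 190.2
switchbox 0.89 [171.0, 141.6, 209.2, 180.4] 981 187.9 161.7
switchbox 0.88 [143.3, 195.9, 185.2, 241.8] 1292 162.4 219.5
cover 0.96 [206.8, 169.5, 234.9, 199.5] 591 219.2 182.4
cover 0.94 [174.1, 140.5, 202.8, 168.5] 547 188.2 154.5
cover 0.67 [223.1, 130.3, 247.8, 157.4] 467 236.2 145.3
cover_tab 0.98 [173.8, 139.6, 203.5, 171.2] 562 188.2 154.7
cover_tab 0.96 [223.4, 129.5, 247.0, 157.1] 466 236.0 145.0
cover_tab 0.73 [202.2, 170.2, 235.6, 198.6] 628 219.3 182.1
gear 0.56 [364.7, 214.8, 411.0, 253.7] 1440 386.9 234.5
can 0.94 [231.0, 226.4, 250.4, 270.5] 879 239.5 246.7
can 0.36 [301.8, 200.6, 343.9, 232.0] 289 319.5 215.8
hammer 0.76 [107.9, 169.6, 157.0, 222.9] 553 131.4 198.3
top 367.58748257
[... 456 characters left out ...]
5.9, 225.1, 373.4, 257.1] 858 359.2 241.0
cover 0.64 [294.2, 254.4, 318.1, 289.0] 833 308.1 272.7
cover 0.57 [294.4, 191.0, 326.6, 221.8] 801 308.1 208.1
cover_tab 0.81 [340.4, 224.2, 376.5, 261.1] 827 359.3 241.3
cover_tab 0.81 [337.7, 137.2, 364.2, 167.3] 864 350.4 154.5
cover_tab 0.73 [292.0, 193.2, 324.4, 227.8] 874 308.8 208.4
gear 0.76 [97.1, 180.9, 149.1, 230.9] 1887 122.9 207.1
can 0.84 [249.7, 113.0, 269.2, 147.0] 559 259.3 130.3
can 0.55 [382.7, 149.5, 412.4, 231.6] 757 394.1 183.6
hammer 0.72 [381.8, 150.0, 414.4, 233.6] 777 393.8 184.0
hammer 0.57 [292.7, 193.2, 322.1, 231.5] 1010 305.8 209.5
[ 0.20677954 -0.56327163  0.23265631] [3.09305962e+00 5.49778091e-01 3.31588461e-05] 1.0
```

View pics/scene0.png

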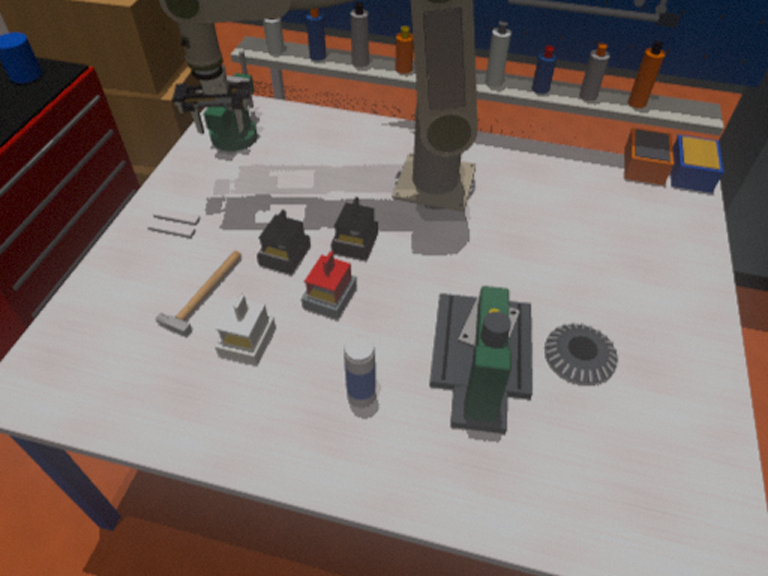

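View pics/top0.png

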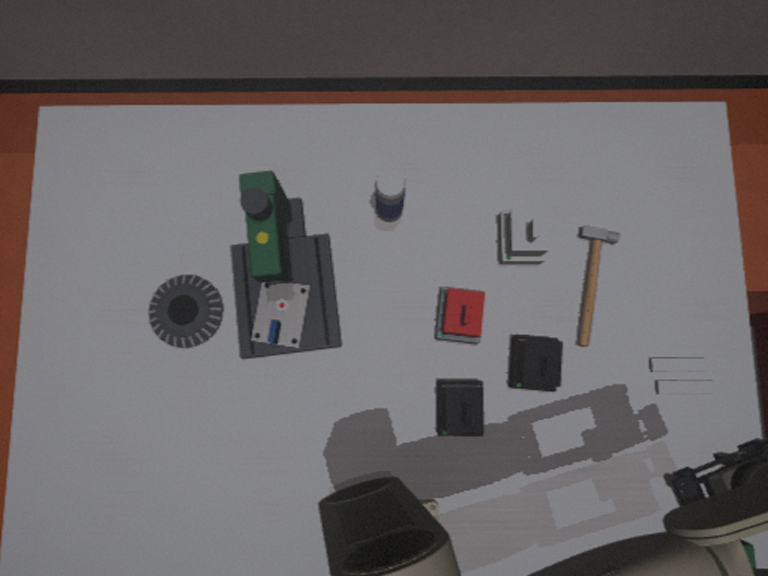

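The top view shows the press at (270,270), open at the bottom towards the robot. The bracket has its dot at (281,305) and its rib at (274,330). The red-covered box is at (461,315), and the gear is left of the press. I'll enlarge the press and box.

Run:
```python
from h import *
p=cam("top");q=cam("scene")
f=lambda p,c,s:cv2.resize(p["frame"][c[1]:c[3],c[0]:c[2],::-1],None,fx=s,fy=s,interpolation=cv2.INTER_CUBIC)
a=f(p,(148,110,238,245),4);b=f(p,(285,185,330,235),8)
c=np.zeros((540,800,3),np.uint8);c[:540,:360]=a[:540];c[:400,370:730]=b
cv2.imwrite("pics/c1.png",c)
print(atz(p,*(np.array([281.5,305])/1.5),.035))
```

```text
[0.54271984 0.23743171 0.035     ]
```

View pics/c1.png

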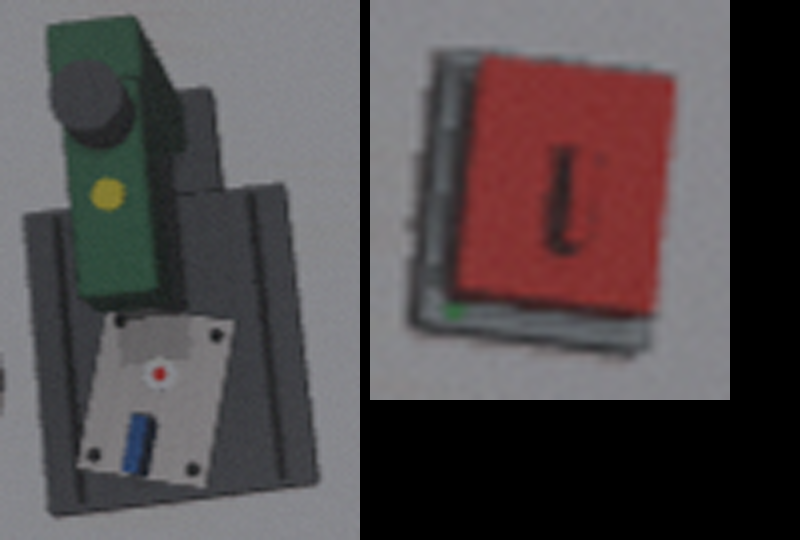

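The crop shows the bed corners, yellow disc, bracket plate corners, red dot and cover top clearly. Next I'll fit the poses.

Run:
```python
from h import *
from scipy.optimize import least_squares as ls
p=cam("top"); q=cam("scene")
def fit(M,px,x0):
    M=np.array(M);px=np.array(px)
    def W(v): 
        c,s=np.cos(v[2]),np.sin(v[2]); return np.c_[v[0]+c*M[:,0]-s*M[:,1],v[1]+s*M[:,0]+c*M[:,1],M[:,2]]
    r=ls(lambda v:(proj(p,W(v))-px).ravel(),x0,loss="soft_l1"); print(np.round(r.x,4),"res",np.round(r.fun.reshape(-1,2),1).tolist()); return r.x
g=lambda a:np.array(a)/4.+[148,110]-.3
P=fit([[-.095,.115,.025],[-.095,-.115,.025],[.17,-.115,.025],[.17,.115,.025],[.12,0,.230]],g([(50,515),(318,483),(284,185),(25,213),(108,194)]),[.5,.25,0])
B=fit([[.055,-.055,.035],[.055,.055,.035],[-.09,.055,.035],[-.09,-.055,.035],[0,0,.035]],g([(235,320),(105,312),(78,467),(206,487),(160,374)]),[.5,.25,0])
k=lambda a:np.array(a)/8.+[285,185]-.4
S=fit([[.048,.04,.096],[.048,-.04,.096],[-.048,-.04,.096],[-.048,.04,.096],[-.06,.05,.04],[-.06,-.05,.0]],k([(115,55),(305,75),(287,313),(85,293),(45,318),(275,352)]),[.5,-.1,0])
def T(v,m): c,s=np.cos(v[2]),np.sin(v[2]); return np.array([v[0]+c*m[0]-s*m[1],v[1]+s*m[0]+c*m[1],m[2]])
print("punch",T(P,(.12,0,.047)),"mark",B[:2],"rib",T(B,(-.074,0,.063)),"tab",T(S,(-.01,0,.126)),"hinge",T(S,(.048,0,.042)))
# check tab in scene & top: dark/red
for c in(p,q):print(proj(c,T(S,(-.01,0,.141))),proj(c,T(P,(.12,0,.23))),proj(c,T(B,(0,0,.035))))
y=q["frame"].astype(int);
```

```text
[0.5311 0.2278 0.1113] res [[-0.5, 0.4], [0.2, 0.1], [0.4, -0.8], [-0.6, -0.1], [0.4, 0.1]]
[ 0.543   0.2377 -0.1457] res [[-0.4, -0.1], [0.4, -2.4], [-0.1, 0.9], [0.2, 0.3], [-0.1, 0.0]]
[ 0.5184 -0.1676 -0.1217] res [[-0.4, -0.2], [0.3, 0.1], [-0.0, -0.4], [0.5, -0.7], [0.3, 0.8], [-0.9, 0.5]]
punch [0.65039198 0.24115349 0.047     ] mark [0.54302322 0.23770558] rib [0.46980726 0.24844912 0.063     ] tab [ 0.50848095 -0.16636733  0.126     ] hinge [ 0.56605177 -0.17341008  0.042     ]
[[311.30165978 208.73331366]] [[175.09920189 158.34690729]] [[187.58757658 203.24561928]]
[[218.70080174 170.62539262]] [[329.40395904 208.21126882]] [[324.97484783 219.09181721]]
```

```bash
cat >> h.py <<'E'
def cur():
    s=robot.read_state(); return np.array(s["tool_pos"]),R.from_rotvec(s["orientation"]).as_matrix()
def tool(yaw,tilt,flip=False):
    "tool y = +-(y axis at yaw); z = down, tipped tilt towards +x(yaw)"
    c,s=np.cos(yaw),np.sin(yaw); z=np.array([c*np.sin(tilt),s*np.sin(tilt),-np.cos(tilt)])
    y=np.array([-s,c,0])*(-1 if flip else 1); return np.c_[np.cross(y,z),y,z]
def row(grasp,Rm):
    "row for grasp point (5 mm behind TCP) at grasp"
    p,C=cur(); return rel(np.array(grasp)+.005*Rm[:,2],Rm,p,C)
E
python3 - <<'E'
from h import *
p,C=cur(); g=np.array([.4698,.2484,.063]); T=tool(-.1457,np.radians(40))
h=g-.13*T[:,2]; print(h, row([h[0],h[1],.31],tool(-.1457,0)), row([.36,-.1,.31],tool(-.1457+np.pi/4*-1.6,0)))
E
```

```text
[0.38712299 0.26053201 0.16258578] [ 0.4532 -0.7112 -0.0723 -0.     -0.     -0.8416] [ 0.3035 -0.3821 -0.0724 -0.     -0.     -0.4416]
```

```bash
python3 -m handwheel '[[-1,0.453,-0.711,-0.07,0,0,-0.842],[-1,0.453,-0.711,-0.07,0,0,-0.842],[-1,0.453,-0.711,-0.07,0,0,-0.842],[-1,0.453,-0.711,-0.07,0,0,-0.842],[-1,0.453,-0.711,-0.07,0,0,-0.842],[-1,0.453,-0.711,-0.07,0,0,-0.842],[-1,0.453,-0.711,-0.07,0,0,-0.842],[-1,0.453,-0.711,-0.07,0,0,-0.842],[-1,0.453,-0.711,-0.07,0,0,-0.842],[-1,0.453,-0.711,-0.07,0,0,-0.842],[-1,0.453,-0.711,-0.07,0,0,-0.842],[-1,0.453,-0.711,-0.07,0,0,-0.842],[-1,0.453,-0.711,-0.07,0,0,-0.842],[-1,0.453,-0.711,-0.07,0,0,-0.842],[-1,0.453,-0.711,-0.07,0,0,-0.842],[-1,0.453,-0.711,-0.07,0,0,-0.842],[-1,0.453,-0.711,-0.07,0,0,-0.842]]'
python3 - <<'E'
from h import *
g=np.array([.4698,.2484,.063]); T=tool(-.1457,np.radians(40));h=g-.13*T[:,2]
print(robot.read_state()["q"],row(h,T))
E
```

```text
t: 3.32
tool_pos: [0.3871, 0.2592, 0.3028]
orientation: [0.232, 3.133, -0.0]
force: [0.6, 0.2, 0.3]
opening: 0.0928
gripper_force: 0.0
[ 4.80166788e-01 -2.56926946e-01  1.73281036e+00 -1.91769372e-04
  1.66547470e+00 -9.42904874e-01] [-3.000e-03  1.300e-03  1.440e-01 -2.000e-04 -2.221e-01 -6.000e-04]
```

```bash
python3 -m handwheel '[[-1,-0.003,0.001,0.144,0,-0.222,0],[-1,-0.003,0.001,0.144,0,-0.222,0],[-1,-0.003,0.001,0.144,0,-0.222,0],[-1,-0.003,0.001,0.144,0,-0.222,0],[-1,-0.003,0.001,0.144,0,-0.222,0],[-1,-0.003,0.001,0.144,0,-0.222,0]]'
python3 - <<'E'
from h import *
g=np.array([.4698,.2484,.063]); T=tool(-.1457,np.radians(40))
print(robot.read_state()["q"],row(g,T))
p=cam("top")
# rib axis check: blue pixels
f=p["frame"].astype(int); m=(f[...,2]>f[...,0]+35)&(f[...,2]>f[...,1]+15); m[:,:150]=0;m[:,240:]=0;m[:180]=0;m[260:]=0
v,u=np.nonzero(m); print(m.sum(), atz(p,u.mean(),v.mean(),.080) if m.sum() else 0)
save(p,"t2.png",4,(148,110,238,245))
E
```

```text
t: 4.08
tool_pos: [0.3907, 0.2611, 0.1598]
orientation: [0.179, 2.44, -0.062]
force: [-0.3, 0.4, 0.9]
opening: 0.0927
gripper_force: 0.0
[ 0.91928988 -0.5412547   2.36026569 -0.69823209  1.05765791 -0.23419285] [ 0.0006 -0.0013  0.1307  0.0005 -0.0007 -0.0003]
55 [0.48061714 0.24829978 0.08      ]
```

View pics/t2.png

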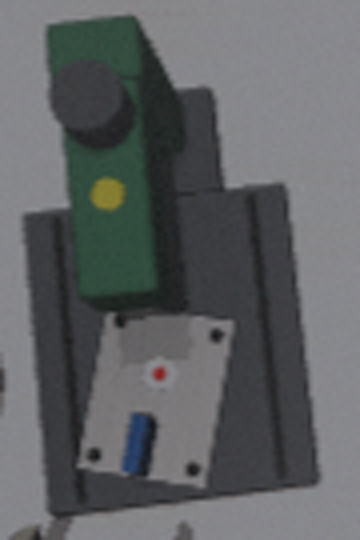

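The fingers are at the bottom edge of the crop, either side of the rib line, and the bracket hasn't moved (dot at (160,374)). Next is to advance and grip.

```bash
python3 -m handwheel '[[-1,0,-0.001,0.05,0,0,0],[-1,0,-0.001,0.09,0,0,0],[-1,0,-0.001,0.115,0,0,0],[-1,0,-0.001,0.13,0,0,0],[-1,0,-0.001,0.13,0,0,0],[1,0,-0.001,0.13,0,0,0],[1,0,-0.001,0.13,0,0,0],[1,0,-0.001,0.13,0,0,0],[1,0,-0.001,0.13,0,0,0],[1,0,-0.001,0.13,0,0,0],[1,0,-0.001,0.13,0,0,0]]' 30
python3 - <<'E'
from h import *
p,C=cur();print(C.T@np.array([.1074,.0035,0]), p-.005*C[:,2], robot.read_state()["q"])
E
```

```text
t: 5.5
tool_pos: [0.4725, 0.2479, 0.059]
orientation: [0.176, 2.439, -0.064]
force: [-0.0, -0.5, -0.6]
opening: 0.0375
gripper_force: 0.0
[-0.08108017  0.01891211  0.06793635] [0.46936571 0.2483878  0.06282814] [ 0.72317938 -0.19509987  2.31781264 -0.8447458   0.71427733 -0.13069339]
```

```bash
python3 -m handwheel '[[1,0,0,0,0,0,0],[1,0,0,0,0,0,0],[1,0,0,0,0,0,0],[1,0,0,0,0,0,0],[1,0,0,0,0,0,0]]' 30
python3 - <<'E'
from h import *
p,C=cur();print(C.T@np.array([.1074,.0035,0]),C.T@np.array([.08,.0026,0]))
E
```

```text
t: 6.12
tool_pos: [0.4726, 0.2479, 0.059]
orientation: [0.176, 2.439, -0.064]
force: [-0.6, 1.0, -1.8]
opening: 0.0137
gripper_force: 30.0
[-0.08108262  0.01891778  0.06793185] [-0.06039752  0.01408445  0.05060166]
```

Gripped. Slide about 80 mm, then look before the rest.

```bash
python3 -m handwheel '[[1,-0.0075,0.0018,0.0063,0,0,0],[1,-0.018,0.0042,0.0151,0,0,0],[1,-0.03,0.007,0.0252,0,0,0],[1,-0.042,0.0098,0.0352,0,0,0],[1,-0.054,0.0126,0.0453,0,0,0],[1,-0.0604,0.0141,0.0506,0,0,0],[1,-0.0604,0.0141,0.0506,0,0,0]]'
python3 - <<'E'
from h import *
from scipy.spatial.transform import Rotation
p,C=cur();print("dpos from grasp",p-[.4726,.2479,.059])
for n in("top","scene"):
    c=cam(n);f=c["frame"].astype(int); m=(f[...,0]>110)&(f[...,1]<75)&(f[...,2]<75)
    uv=proj(c,[.62,.24,.035])[0].astype(int); k=np.zeros_like(m);k[uv[1]-25:uv[1]+25,uv[0]-25:uv[0]+25]=1
    v,u=np.nonzero(m&k); print(n,len(v), atz(c,u.mean(),v.mean(),.035) if len(v) else 0)
    save(c,n+"3.png",5,(uv[0]-55,uv[1]-55,uv[0]+55,uv[1]+55))
E
python3 -c "
import cv2,numpy as np
cv2.imwrite('pics/b3.png',cv2.resize(np.hstack([cv2.imread('pics/top3.png'),cv2.imread('pics/scene3.png')]),(800,400)))"
```

```text
t: 7.0
tool_pos: [0.553, 0.2502, 0.0589]
orientation: [0.177, 2.439, -0.065]
force: [2.0, -0.9, -1.2]
opening: 0.014
gripper_force: 30.0
dpos from grasp [ 8.04247774e-02  2.27820949e-03 -7.55952554e-05]
top 0 0
scene 0 0
```

View pics/b3.png

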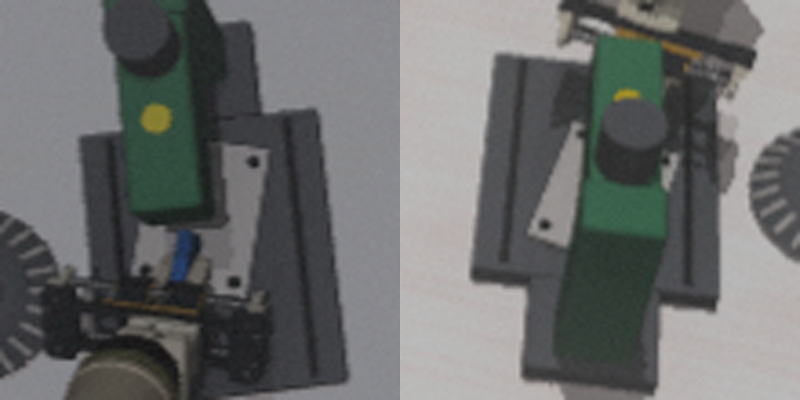

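The dot is now hidden under the head. The plate's visible right corners at (268,150) and (243,297) show it following the gripper, so I'll do the remaining ~27 mm.

```bash
python3 -m handwheel '[[1,-0.004,0.001,0.0034,0,0,0],[1,-0.011,0.0026,0.0092,0,0,0],[1,-0.017,0.004,0.0142,0,0,0],[1,-0.0202,0.0051,0.0171,0,0,0],[1,-0.0202,0.0051,0.0171,0,0,0],[1,-0.0202,0.0051,0.0171,0,0,0]]'
python3 - <<'E'
from h import *
p,C=cur();print("dpos from grasp",p-[.4726,.2479,.059])
a,b=cam("top"),cam("scene"); c0,s0=np.cos(-.1457),np.sin(-.1457)
def crn(c,uv0,k=25):
    f=cv2.resize(c["frame"][uv0[1]-k:uv0[1]+k,uv0[0]-k:uv0[0]+k,::-1],(400,400),interpolation=cv2.INTER_CUBIC); return f
B=np.array([.6504,.2412]); L=[]
P={}
for nm,m in dict(FR=(.055,-.055),FL=(.055,.055),BL=(-.09,.055),BR=(-.09,-.055)).items():
    P[nm]=np.r_[B+[c0*m[0]-s0*m[1],s0*m[0]+c0*m[1]],.035]
out=[]
for c,mid in((a,P["FR"]*.5+P["BR"]*.5),(b,P["FL"]*.5+P["FR"]*.5)):
    uv=proj(c,mid)[0].astype(int); k=32; f=crn(c,uv,k); s=400/(2*k)
    for X in P.values():
        u=((proj(c,X)[0]-uv+k+.5)*s).astype(int); cv2.circle(f,tuple(int(i) for i in u),4,(0,0,255),1)
    out.append(f)
cv2.imwrite("pics/b4.png",np.hstack(out))
E
```

```text
t: 7.85
tool_pos: [0.5797, 0.2517, 0.059]
orientation: [0.177, 2.439, -0.064]
force: [2.6, -0.1, -1.4]
opening: 0.0141
gripper_force: 30.0
dpos from grasp [ 1.07090658e-01  3.79665348e-03 -4.19577312e-05]
```

View pics/b4.png

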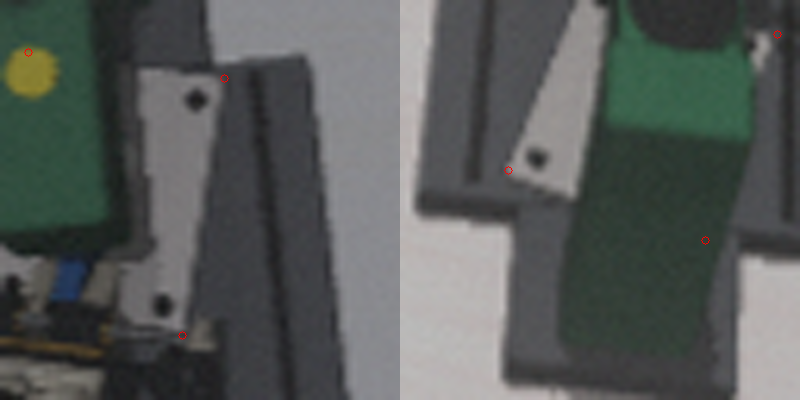

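Prediction and picture agree to within about 1 px in the top view. In the scene view the corner is about 1.5 px further on, so I'll check whether the press itself shows the same offset.

Run:
```python
from h import *
a,b=cam("top"),cam("scene")
def W(v,m): c,s=np.cos(v[2]),np.sin(v[2]); return np.array([v[0]+c*m[0]-s*m[1],v[1]+s*m[0]+c*m[1],m[2]])
Pp=(.5311,.2278,.1113);Bp=(.6504,.2412,-.1457)
pts=[W(Pp,m) for m in((.17,.115,.025),(.17,-.115,.025),(.265,.06,.025),(.265,-.06,.025),(.12,0,.23),(-.095,.115,.025),(-.095,-.115,.025))]
bp=[W(Bp,m) for m in((.055,-.055,.035),(.055,.055,.035),(-.09,-.055,.035),(-.09,.055,.035))]
out=[]
for c,mid in((a,(.62,.22,.025)),(b,(.68,.24,.025))):
    uv=proj(c,np.array(mid))[0].astype(int);k=36;s=400/(2*k)
    f=cv2.resize(c["frame"][uv[1]-50:uv[1]+50,uv[0]-k:uv[0]+k,::-1],(400,555),interpolation=cv2.INTER_CUBIC)
    for l,col in((pts,(255,255,0)),(bp,(0,0,255))):
        for X in l:
            u=(proj(c,X)[0]-uv+[k+.5,50.5])*s; cv2.circle(f,(int(u[0]),int(u[1])),4,col,1)
    out.append(f)
cv2.imwrite("pics/b5.png",np.hstack(out))
```

```text
(no output)
```

View pics/b5.png

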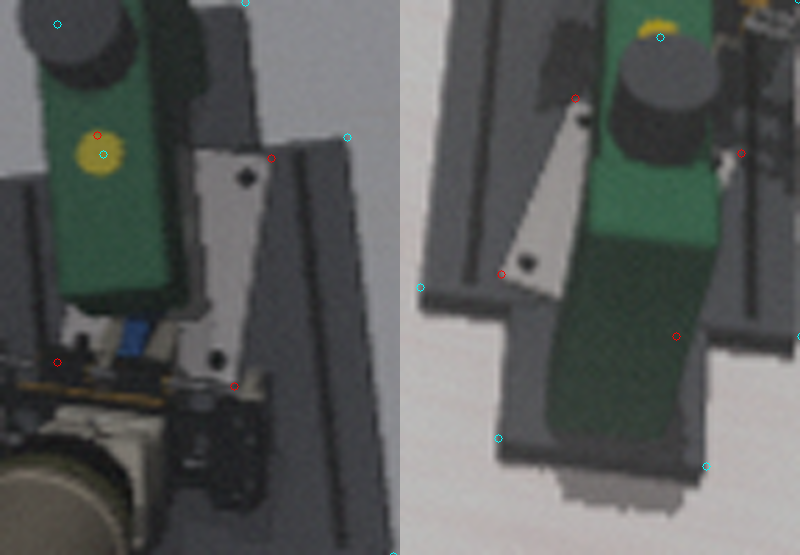

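Run:
```python
from h import *
a=cam("top")
im0=cv2.imread("pics/t2.png",0).astype(float)
def cen(g,c,r):
    x0,y0=c; w=g[y0-r:y0+r+1,x0-r:x0+r+1]; w=np.clip(np.median(w)-12-w,0,None); v,u=np.mgrid[y0-r:y0+r+1,x0-r:x0+r+1]; return (w*u).sum()/w.sum(),(w*v).sum()/w.sum()
g1=cv2.cvtColor(cv2.resize(a["frame"][:,:,::-1],None,fx=4,fy=4,interpolation=cv2.INTER_CUBIC),cv2.COLOR_BGR2GRAY).astype(float)
uv=proj(a,np.array((.62,.22,.025)))[0].astype(int)
for c0,c1 in(((217,335),(246,177)),((193,470),(217,359))):
    h0=cen(im0,c0,11); h0=np.array(h0)/4+[148,110]
    q=((np.array(c1)/5.555+uv-[36,50])*4).astype(int); h1=np.array(cen(g1,q,11))/4
    X0,X1=atz(a,*(h0-.375),.035),atz(a,*(h1-.375),.035); print(h0,h1,X0,X1,(X1-X0)[:2])
```

```text
[202.02915899 193.78671731] [201.3497166  162.96303644] [0.57644234 0.19029398 0.035     ] [0.68439555 0.19389389 0.035     ] [0.10795321 0.00359991]
[196.14273868 227.34644505] [195.91223652 195.92110973] [0.46214019 0.20878513 0.035     ] [0.56926184 0.21106448 0.035     ] [0.10712165 0.00227935]
```

The two plate holes moved (107.5, 3.0) mm as planned, so the dot is under the punch. Release and back out.

```bash
python3 -m handwheel '[[-1,0,0,0,0,0,0],[-1,0,0,0,0,0,0],[-1,0,0,0,0,0,0],[-1,0,0,0,0,0,0],[-1,0,0,0,0,0,0],[-1,0,0,0,0,0,0],[-1,0,0,-0.03,0,0,0],[-1,0,0,-0.08,0,0,0],[-1,0,0,-0.14,0,0,0],[-1,0,0,-0.2,0,0,0],[-1,0,0,-0.23,0,0,0]]'
python3 - <<'E'
from h import *
T=tool(-.1217,0); print(row([.5085,-.1664,.235],T),row([.45,.0,.28],T))
E
```

```text
t: 9.48
tool_pos: [0.4326, 0.274, 0.2386]
orientation: [0.177, 2.436, -0.059]
force: [0.9, -0.0, 0.2]
opening: 0.0927
gripper_force: 0.0
[-0.1012 -0.4251  0.0943 -0.0012  0.2227 -0.0071] [-0.0673 -0.2686  0.0077 -0.0012  0.2227 -0.0071]
```

```bash
python3 -m handwheel '[[-1,-0.067,-0.269,0.008,0,0.223,-0.007],[-1,-0.067,-0.269,0.008,0,0.223,-0.007],[-1,-0.067,-0.269,0.008,0,0.223,-0.007],[-1,-0.067,-0.269,0.008,0,0.223,-0.007],[-1,-0.067,-0.269,0.008,0,0.223,-0.007],[-1,-0.101,-0.425,0.094,0,0.223,-0.007],[-1,-0.101,-0.425,0.094,0,0.223,-0.007],[-1,-0.101,-0.425,0.094,0,0.223,-0.007],[-1,-0.101,-0.425,0.094,0,0.223,-0.007],[-1,-0.101,-0.425,0.094,0,0.223,-0.007],[-1,-0.101,-0.425,0.094,0,0.223,-0.007]]'
python3 - <<'E'
from h import *
T=tool(-.1217,0); print(row([.5085,-.1664,.126],T),robot.read_state()["q"])
c=cam("scene"); 
uv=proj(c,np.array([.5085,-.1664,.12]))[0].astype(int); save(c,"s6.png",5,(uv[0]-50,uv[1]-50,uv[0]+50,uv[1]+50))
E
```

```text
t: 10.85
tool_pos: [0.5087, -0.1664, 0.2287]
orientation: [-0.193, -3.133, 0.011]
force: [0.2, -0.0, -0.1]
opening: 0.0932
gripper_force: 0.0
[-1.000e-04  8.000e-04  1.077e-01 -2.400e-03 -7.000e-04 -4.000e-04] [-0.40674226 -0.04254182  1.67335607 -0.00774892  1.51076316 -1.85414069]
```

View pics/s6.png

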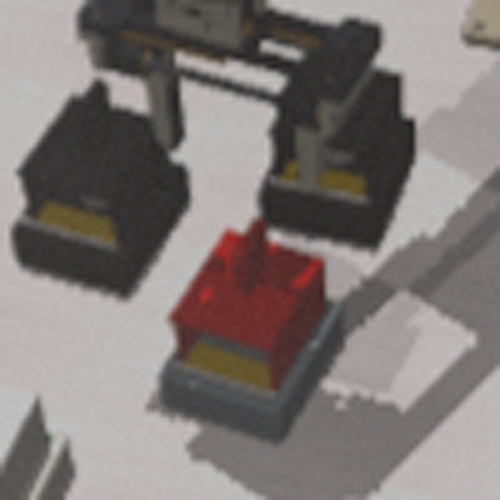

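The fingers straddle the red cover's tab (255,245 in the crop). The cover is shut and the look-alikes are clear. Descend and pinch.

```bash
python3 -m handwheel '[[-1,0,0.001,0.05,0,0,0],[-1,0,0.001,0.09,0,0,0],[0.5,0,0.001,0.108,0,0,0],[1,0,0.001,0.108,0,0,0],[1,0,0.001,0.108,0,0,0],[1,0,0.001,0.108,0,0,0],[1,0,0.001,0.108,0,0,0],[1,0,0.001,0.108,0,0,0],[1,0,0.001,0.108,0,0,0],[1,0,0.001,0.108,0,0,0],[1,0,0.001,0.108,0,0,0],[1,0,0.001,0.108,0,0,0],[1,0,0.001,0.108,0,0,0],[1,0,0.001,0.108,0,0,0]]' 15
cat > arc.py <<'E'
from h import *
import sys
def arc(ths,tilts):
    H=np.array([.566,-.1734,.042]); e=np.array([np.cos(-.1217),np.sin(-.1217),0]); r=np.hypot(.058,.084); a0=np.arctan2(.084,.058)
    for th,ti in zip(ths,tilts):
        g=H-e*r*np.cos(a0+th)+[0,0,r*np.sin(a0+th)]; print(round(th,2),round(np.degrees(ti)),g.round(3),row(g,tool(-.1217,ti)).round(3).tolist())
E
python3 -c "
from arc import *
t=np.linspace(.1,1.6,16);arc(t,-np.radians(42)*t/1.6)"
```

```text
t: 12.65
tool_pos: [0.5082, -0.1662, 0.1198]
orientation: [-0.195, -3.132, 0.008]
force: [-0.4, 4.7, 1.2]
opening: 0.0099
gripper_force: 15.0
0.1 -3 [ 0.517 -0.167  0.131] [-0.009, -0.0, -0.007, -0.002, 0.013, -0.001]
0.2 -5 [ 0.526 -0.169  0.136] [-0.018, -0.0, -0.011, -0.002, 0.028, -0.001]
0.3 -8 [ 0.536 -0.17   0.139] [-0.027, -0.0, -0.015, -0.002, 0.043, -0.001]
0.4 -10 [ 0.545 -0.171  0.142] [-0.037, -0.0, -0.017, -0.002, 0.057, -0.001]
0.5 -13 [ 0.555 -0.172  0.144] [-0.046, -0.0, -0.019, -0.002, 0.072, -0.001]
0.6 -16 [ 0.566 -0.173  0.144] [-0.056, -0.0, -0.02, -0.002, 0.086, -0.001]
0.7 -18 [ 0.576 -0.175  0.144] [-0.066, -0.0, -0.019, -0.002, 0.101, -0.001]
0.8 -21 [ 0.586 -0.176  0.142] [-0.076, -0.0, -0.018, -0.002, 0.116, -0.001]
0.9 -24 [ 0.596 -0.177  0.14 ] [-0.086, -0.0, -0.016, -0.002, 0.13, -0.001]
1.0 -26 [ 0.605 -0.178  0.136] [-0.095, 0.0, -0.012, -0.002, 0.145, -0.001]
1.1 -29 [ 0.614 -0.179  0.132] [-0.104, 0.0, -0.008, -0.002, 0.159, -0.001]
1.2 -32 [ 0.623 -0.18   0.126] [-0.113, 0.0, -0.003, -0.002, 0.174, -0.001]
1.3 -34 [ 0.631 -0.181  0.12 ] [-0.121, 0.0, 0.003, -0.002, 0.188, -0.001]
1.4 -37 [ 0.638 -0.182  0.113] [-0.128, 0.0, 0.01, -0.002, 0.203, -0.001]
1.5 -39 [ 0.645 -0.183  0.106] [-0.135, 0.0, 0.017, -0.001, 0.218, -0.001]
1.6 -42 [ 0.651 -0.184  0.098] [-0.141, 0.0, 0.026, -0.001, 0.232, -0.001]
```

```bash
python3 -m handwheel '[[1,-0.009,0,-0.007,0,0.013,0],[1,-0.018,0,-0.012,0,0.028,0],[1,-0.027,0,-0.015,0,0.043,0],[1,-0.037,0,-0.017,0,0.057,0],[1,-0.046,0,-0.019,0,0.072,0],[1,-0.056,0,-0.02,0,0.086,0],[1,-0.066,0,-0.019,0,0.101,0],[1,-0.076,0,-0.018,0,0.116,0],[1,-0.076,0,-0.018,0,0.116,0]]'; python3 -c "
from arc import *
t=np.linspace(.9,1.6,8);arc(t,-np.radians(42)*t/1.6);s=robot.read_state();print(s['force'],s['wrist_torque'],s['q'])"
```

```text
t: 13.78
tool_pos: [0.5838, -0.1761, 0.1365]
orientation: [-0.173, -2.766, -0.023]
force: [-1.1, 2.3, -1.1]
opening: 0.01
gripper_force: 15.0
0.9 -24 [ 0.596 -0.177  0.14 ] [-0.01, 0.001, -0.002, -0.002, 0.013, -0.002]
1.0 -26 [ 0.605 -0.178  0.136] [-0.02, 0.001, -0.002, -0.002, 0.028, -0.002]
1.1 -29 [ 0.614 -0.179  0.132] [-0.03, 0.001, -0.002, -0.002, 0.043, -0.002]
1.2 -32 [ 0.623 -0.18   0.126] [-0.039, 0.001, 0.0, -0.002, 0.057, -0.002]
1.3 -34 [ 0.631 -0.181  0.12 ] [-0.049, 0.001, 0.003, -0.002, 0.072, -0.002]
1.4 -37 [ 0.638 -0.182  0.113] [-0.058, 0.001, 0.006, -0.002, 0.086, -0.002]
1.5 -39 [ 0.645 -0.183  0.106] [-0.067, 0.001, 0.011, -0.001, 0.101, -0.002]
1.6 -42 [ 0.651 -0.184  0.098] [-0.075, 0.001, 0.016, -0.001, 0.116, -0.002]
[-1.14163266  2.26672783 -1.0879647 ] [ 0.80186056  0.00332098 -0.29402488] [-0.32947237  0.5788408   1.15708735 -0.08137743  1.76686927 -1.77631907]
```

```bash
python3 -m handwheel '[[1,-0.01,0,-0.002,0,0.013,0],[1,-0.02,0,-0.002,0,0.028,0],[1,-0.03,0,-0.002,0,0.043,0],[1,-0.039,0,0,0,0.057,0],[1,-0.049,0,0.003,0,0.072,0],[1,-0.058,0,0.006,0,0.086,0],[1,-0.067,0,0.011,0,0.101,0],[1,-0.075,0,0.016,0,0.116,0],[1,-0.075,0,0.016,0,0.116,0],[1,-0.075,0,0.016,0,0.116,0]]'
python3 - <<'E'
from h import *
c=cam("scene"); s=robot.read_state();print(s['force'],s['q'])
uv=proj(c,np.array([.56,-.17,.1]))[0].astype(int); save(c,"s7.png",5,(uv[0]-50,uv[1]-50,uv[0]+50,uv[1]+50))
E
```

```text
t: 15.02
tool_pos: [0.6459, -0.1844, 0.0919]
orientation: [-0.152, -2.4, -0.051]
force: [-10.5, 4.0, -12.7]
opening: 0.01
gripper_force: 15.0
[-12.10750455   3.85094725 -13.36787354] [-0.29152651  1.3206808   0.22636303 -0.15904728  2.31851097 -1.799852  ]
```

View pics/s7.png

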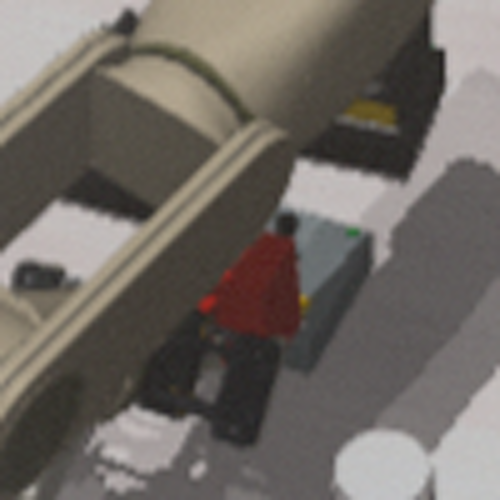

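The cover stands open past vertical, with the toggle end (285,225) exposed in front of it. Release and retreat up and away.

```bash
python3 -m handwheel '[[-1,0,0,0,0,0,0],[-1,0,0,0,0,0,0],[-1,0,0,0,0,0,0],[-1,0,0,0,0,0,0],[-1,0,0,-0.02,0,0,0],[-1,0,0,-0.04,0,0,0],[-1,0.02,0,-0.07,0,0,0],[-1,0.06,0,-0.1,0,0,0],[-1,0.1,0,-0.13,0,0,0]]'
python3 - <<'E'
from h import *
e=np.array([np.cos(-.1217),np.sin(-.1217),0]);S=np.array([.5184,-.1676,0])
T=tool(-.1217,np.radians(30)); a=S-e*.09+[0,0,.26]; print(row(a,T),robot.read_state()["q"])
E
```

```text
t: 16.2
tool_pos: [0.6396, -0.1804, 0.2582]
orientation: [-0.153, -2.424, -0.043]
force: [-0.0, -0.0, 0.2]
opening: 0.0922
gripper_force: 0.0
[ 0.1566 -0.0022  0.139  -0.0034 -0.3937 -0.0006] [-0.28859145  1.25585773  0.02240596 -0.21178499  2.55860646 -1.86786587]
```

```bash
python3 -m handwheel '[[1,0.08,0,0.03,0,-0.1,0],[1,0.11,0,0.07,0,-0.18,0],[1,0.13,0,0.1,0,-0.26,0],[1,0.145,0,0.125,0,-0.33,0],[1,0.157,-0.002,0.139,0,-0.394,0],[1,0.157,-0.002,0.139,0,-0.394,0],[1,0.157,-0.002,0.139,0,-0.394,0],[1,0.157,-0.002,0.139,0,-0.394,0],[1,0.157,-0.002,0.139,0,-0.394,0],[1,0.157,-0.002,0.139,0,-0.394,0]]'
python3 - <<'E'
from h import *
c=cam("top");s=cam("scene")
e=np.array([np.cos(-.1217),np.sin(-.1217),0]);S=np.array([.5184,-.1676,0])
out=[]
for p in(c,s):
    uv=proj(p,S+[0.03,0,.08])[0].astype(int);k=32
    f=cv2.resize(p["frame"][uv[1]-k:uv[1]+k,uv[0]-k:uv[0]+k,::-1],(400,400),interpolation=cv2.INTER_CUBIC)
    for X,col in((S-e*.019+[0,0,.0796],(255,255,0)),(S+[0,0,.04],(255,0,255))):
        u=(proj(p,X)[0]-uv+k+.5)*400/2/k; cv2.circle(f,(int(u[0]),int(u[1])),4,col,1)
    out.append(f)
cv2.imwrite("pics/s8.png",np.hstack(out))
# push start: fingertip (24 mm ahead... 19 mm ahead of grasp) 
T=tool(-.1217,np.radians(30)); 
for x,z in((-.07,.075),(-.04,.070),(0,.07),(.01,.07)):
    tip=S+e*x+[0,0,z]; print(x,row(tip-.019*T[:,2],T))
print(robot.read_state()["opening"],robot.read_state()["q"])
E
```

```text
t: 17.45
tool_pos: [0.4321, -0.1572, 0.2575]
orientation: [0.159, 2.694, -0.055]
force: [-0.7, 0.3, 1.2]
opening: 0.0008
gripper_force: 0.0
-0.07 [ 0.058   0.0012  0.1563 -0.0035 -0.0273  0.0013]
-0.04 [ 0.0329  0.0013  0.1735 -0.0035 -0.0273  0.0013]
0 [-0.0033  0.0014  0.1905 -0.0035 -0.0273  0.0013]
0.01 [-0.0124  0.0014  0.1947 -0.0035 -0.0273  0.0013]
0.0004733233362626549 [-0.61734004 -0.76156126  2.22662607  0.20116923  1.28652004 -2.08589257]
```

View pics/s8.png

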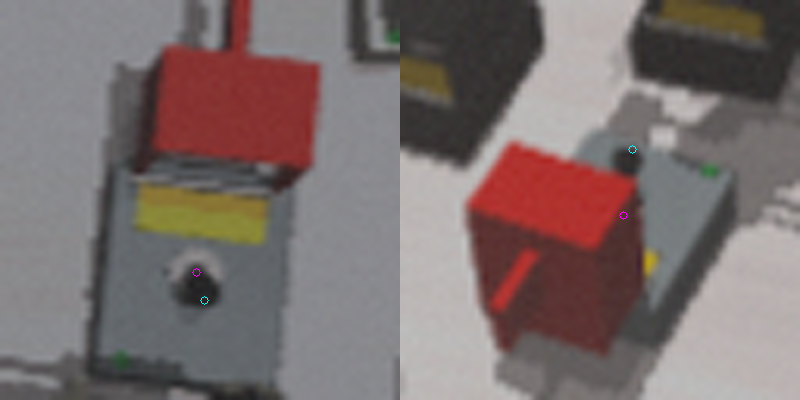

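Both views show the cover standing open and the toggle leaning to the front, with the bat end near (200,290). Push it from the front with closed fingers.

```bash
python3 -m handwheel '[[1,0.058,0.001,0.06,0,-0.027,0],[1,0.058,0.001,0.11,0,-0.027,0],[1,0.058,0.001,0.156,0,-0.027,0],[1,0.033,0.001,0.1735,0,-0.027,0],[1,0.024,0.001,0.178,0,-0.027,0],[1,0.015,0.001,0.182,0,-0.027,0],[1,0.007,0.001,0.186,0,-0.027,0],[1,0,0.001,0.189,0,-0.027,0],[1,-0.0033,0.001,0.1905,0,-0.027,0],[1,-0.0033,0.001,0.1905,0,-0.027,0]]'
python3 - <<'E'
from h import *
print(robot.read_state()["force"]); p,C=cur(); print((p+.014*C[:,2]-[.5184,-.1676,0])@np.array([np.cos(-.1217),np.sin(-.1217),0]))
E
```

```text
t: 18.8
tool_pos: [0.5121, -0.1672, 0.0816]
orientation: [0.155, 2.626, -0.053]
force: [-19.0, 2.0, 14.3]
opening: -0.0
gripper_force: 11.0
[-18.99555366   1.96249675  14.34296901]
0.0005975603674346938
```

A 24 N reaction normal to a bat leaning back means it's at its end stop. Back off and look.

```bash
python3 -m handwheel '[[1,0.03,0,-0.02,0,0,0],[1,0.06,0,-0.06,0,0,0],[1,0.06,0,-0.12,0,0,0],[-1,0.06,0,-0.16,0,0,0]]'
python3 - <<'E'
from h import *
c=cam("top");s=cam("scene")
e=np.array([np.cos(-.1217),np.sin(-.1217),0]);S=np.array([.5184,-.1676,0])
out=[]
for p in(c,s):
    uv=proj(p,S+[0.03,0,.08])[0].astype(int);k=32
    f=cv2.resize(p["frame"][uv[1]-k:uv[1]+k,uv[0]-k:uv[0]+k,::-1],(400,400),interpolation=cv2.INTER_CUBIC)
    th=1.6; H=S+e*.048+[0,0,.042]; r=np.hypot(.058,.099);a=np.arctan2(.099,.058)+th
    for X,col in((S+e*.019+[0,0,.0796],(255,255,0)),(H-e*r*np.cos(a)+[0,0,r*np.sin(a)],(255,0,255))):
        u=(proj(p,X)[0]-uv+k+.5)*400/2/k; cv2.circle(f,(int(u[0]),int(u[1])),4,col,1)
    out.append(f)
cv2.imwrite("pics/s9.png",np.hstack(out))
g=H-e*.102*np.cos(.966+1.6)+[0,0,.102*np.sin(.966+1.6)]
T=tool(-.1217,-np.radians(42)); print(g)
print("a",row(g-T[:,2]*.03+[0.05,0,.16],T)); print(row([.56,-.17,.3],tool(-.1217,0)))
print(robot.read_state()["q"])
E
```

```text
t: 19.3
tool_pos: [0.4041, -0.1644, 0.1544]
orientation: [0.152, 2.625, -0.038]
force: [0.3, -0.5, -0.7]
opening: 0.0062
gripper_force: 0.0
[ 0.65097684 -0.18381473  0.09752187]
a [-0.3332  0.016   0.0475 -0.      0.3969  0.0016]
[-0.2046  0.0133 -0.0468  0.0005  0.1636  0.0014]
[-0.75814808 -0.89134134  2.49513972  0.33058322  1.13478119 -2.29081353]
```

View pics/s9.png

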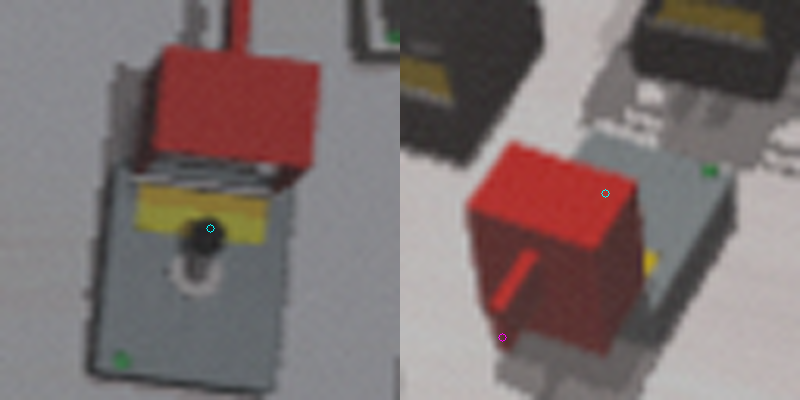

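The toggle now leans to the hinge side (cap at (207,235)), and the cover is still upright. I've now viewed 11 pictures, one over the limit of 10, so from here I use numbers only. I'll check the toggle and cover angles numerically.

Run:
```python
from h import *
c=cam("top");s=cam("scene")
e=np.array([np.cos(-.1217),np.sin(-.1217),0]);S=np.array([.5184,-.1676,0]);H=S+e*.048+[0,0,.042]
uv=proj(c,S+[0.03,0,.08])[0].astype(int);k=32
off=cv2.imread("pics/s8.png")[:,:400];on=cv2.imread("pics/s9.png")[:,:400]
for n,f in(("off",off),("on",on)):
    m=(f.max(2)<62); m[:200]=0;m[320:]=0;m[:,:165]=0;m[:,:165]=0;m[:,235:]=0; v,u=np.nonzero(m); print(n,m.sum(),u.mean(),v.mean(),np.percentile(v,[2,98]))
def rows(a):
    d=e*np.sin(a)+np.array([0,0,np.cos(a)]); r=[]
    for l in np.linspace(.02,.036,9):
        for R_ in (.0075,):
            for ph in np.linspace(0,2*np.pi,9):
                for q in(0,.7,1): r.append((proj(c,S+[0,0,.04]+d*l+R_*(np.array([np.cos(ph),np.sin(ph),0])*np.cos(q)+np.array([0,0,np.sin(q)])))[0]-uv+k+.5)*6.25)
    r=np.array(r); return r[:,1].min().round(),r[:,1].max().round()
for a in(-.45,0,.25,.35,.45):print(a,rows(a))
uv=proj(s,S+[0.03,0,.08])[0].astype(int)
for th in(1.4,1.5,1.6,1.7):
    x,z=-.078,.099; X=H+e*(x*np.cos(th)+z*np.sin(th))+[0,0,-x*np.sin(th)+z*np.cos(th)]; print(th,(proj(s,X)[0]-uv+k+.5)*6.25+[400,0])
p=np.array([.6459,-.1844,.0919]);C=R.from_rotvec([-.152,-2.4,-.051]).as_matrix(); cp,cR=cur()
print("hover",rel(p+C@[.1,0,-.13],C,cp,cR)); print("mid",row([.5,-.17,.33],tool(-.1217,0)))
```

```text
off 1059 198.13031161473089 289.7337110481586 [271. 305.]
on 1031 203.62560620756548 239.19786614936953 [222. 255.]
-0.45 (np.float64(271.0), np.float64(310.0))
0 (np.float64(251.0), np.float64(283.0))
0.25 (np.float64(235.0), np.float64(274.0))
0.35 (np.float64(229.0), np.float64(270.0))
0.45 (np.float64(223.0), np.float64(267.0))
1.4 [508.99969332 271.24602568]
1.5 [503.14295824 293.42092755]
1.6 [498.23104781 315.28160024]
1.7 [494.32037126 336.55591149]
hover [-0.2729  0.0089  0.0364  0.0018  0.3982  0.0029]
mid [-0.1678  0.0055 -0.1028  0.0006  0.1635  0.0015]
```

The toggle is fully on (measured 222, 0.9 rad predicts 223) and the cover is at about 1.58 rad. Return to the tab.

```bash
python3 -m handwheel '[[-1,-0.02,0,-0.06,0,0.05,0],[-1,-0.07,0.003,-0.1,0,0.1,0],[-1,-0.13,0.005,-0.103,0,0.16,0],[-1,-0.168,0.006,-0.103,0,0.22,0],[-1,-0.21,0.008,-0.07,0,0.28,0.001],[-1,-0.24,0.009,-0.02,0,0.34,0.003],[-1,-0.273,0.009,0.036,0.002,0.398,0.003],[-1,-0.273,0.009,0.036,0.002,0.398,0.003],[-1,-0.273,0.009,0.036,0.002,0.398,0.003],[-1,-0.273,0.009,0.036,0.002,0.398,0.003],[-1,-0.273,0.009,0.036,0.002,0.398,0.003],[-1,-0.273,0.009,0.036,0.002,0.398,0.003]]'
python3 - <<'E'
from h import *
p=np.array([.6459,-.1844,.0919]);C=R.from_rotvec([-.152,-2.4,-.051]).as_matrix(); cp,cR=cur()
for d in([.1,0,-.13],[.02,0,-.07],[0,0,-.04],[0,0,0]): print(rel(p+C@d,C,cp,cR))
print(robot.read_state()["q"])
E
```

```text
t: 21.0
tool_pos: [0.6358, -0.1769, 0.2322]
orientation: [-0.144, -2.38, -0.053]
force: [0.8, -0.4, -4.1]
opening: 0.0932
gripper_force: 0.0
[-0.0018 -0.0054 -0.0335 -0.0005 -0.0065  0.0017]
[-0.083  -0.0058  0.0248 -0.0005 -0.0065  0.0017]
[-0.1036 -0.0058  0.0544 -0.0005 -0.0065  0.0017]
[-0.1044 -0.0058  0.0944 -0.0005 -0.0065  0.0017]
[-0.28525026  1.28724302  0.03790575 -0.21126045  2.5568266  -1.86676159]
```

```bash
python3 -m handwheel '[[-1,-0.04,-0.005,0.0,0,-0.006,0.002],[-1,-0.083,-0.006,0.0,0,-0.006,0.002],[-1,-0.083,-0.006,0.01,0,-0.006,0.002],[-1,-0.083,-0.006,0.01,0,-0.006,0.002]]'
python3 - <<'E'
from h import *
p=np.array([.6459,-.1844,.0919]);C=R.from_rotvec([-.152,-2.4,-.051]).as_matrix(); cp,cR=cur()
o=R.from_rotvec([-.144,-2.38,-.053]).as_matrix(); print("moved",o.T@(cp-[.6358,-.1769,.2322]))
for d in([.02,0,-.07],[0,0,-.04],[0,0,0]): print(rel(p+C@d,C,cp,cR))
print(robot.read_state()["q"])
E
```

```text
t: 21.5
tool_pos: [0.6616, -0.1854, 0.1857]
orientation: [-0.16, -2.457, -0.035]
force: [-0.6, 0.2, 0.3]
opening: 0.0933
gripper_force: 0.0
moved [-0.05130663 -0.00518725  0.01544197]
[-0.0308 -0.0002  0.0118 -0.0024  0.0185 -0.002 ]
[-0.049   0.0002  0.043  -0.0024  0.0185 -0.002 ]
[-0.0467  0.0005  0.0829 -0.0024  0.0185 -0.002 ]
[-0.28746081  1.32717347  0.02237724 -0.1806795   2.45529923 -1.82897069]
```

```bash
python3 -m handwheel '[[-1,-0.035,0,0.02,-0.002,0.0185,-0.002],[-1,-0.049,0,0.043,-0.002,0.0185,-0.002],[-1,-0.049,0,0.065,-0.002,0.0185,-0.002],[-1,-0.047,0,0.08,-0.002,0.0185,-0.002],[-1,-0.047,0,0.083,-0.002,0.0185,-0.002],[-1,-0.047,0,0.083,-0.002,0.0185,-0.002]]'
python3 - <<'E'
from h import *
p=np.array([.6459,-.1844,.0919]);C=R.from_rotvec([-.152,-2.4,-.051]).as_matrix(); cp,cR=cur()
print(rel(p,C,cp,cR))
E
```

```text
t: 22.25
tool_pos: [0.6462, -0.1851, 0.0916]
orientation: [-0.152, -2.4, -0.05]
force: [0.4, -0.3, -0.3]
opening: 0.0931
gripper_force: 0.0
[ 0.0005  0.0007  0.     -0.0003  0.     -0.    ]
```

```bash
python3 -m handwheel '[[1,0,0.001,0,0,0,0],[1,0,0.001,0,0,0,0],[1,0,0.001,0,0,0,0],[1,0,0.001,0,0,0,0],[1,0,0.001,0,0,0,0],[1,0,0.001,0,0,0,0],[1,0,0.001,0,0,0,0],[1,0,0.001,0,0,0,0],[1,0,0.001,0,0,0,0],[1,0,0.001,0,0,0,0],[1,0,0.001,0,0,0,0],[1,0,0.001,0,0,0,0]]' 15; python3 -c "
from arc import *
t=np.linspace(1.5,.7,9);arc(t,-np.radians(42)*t/1.6)"
```

```text
t: 23.75
tool_pos: [0.645, -0.1841, 0.0888]
orientation: [-0.152, -2.396, -0.051]
force: [-0.6, -5.0, 0.1]
opening: 0.01
gripper_force: 15.0
1.5 -39 [ 0.645 -0.183  0.106] [0.011, 0.001, -0.008, -0.001, -0.017, -0.002]
1.4 -37 [ 0.638 -0.182  0.113] [0.021, 0.001, -0.009, -0.001, -0.032, -0.002]
1.3 -34 [ 0.631 -0.181  0.12 ] [0.031, 0.001, -0.009, -0.001, -0.046, -0.002]
1.2 -32 [ 0.623 -0.18   0.126] [0.041, 0.001, -0.008, -0.001, -0.061, -0.002]
1.1 -29 [ 0.614 -0.179  0.132] [0.051, 0.001, -0.006, -0.001, -0.076, -0.002]
1.0 -26 [ 0.605 -0.178  0.136] [0.06, 0.001, -0.003, -0.001, -0.09, -0.002]
0.9 -24 [ 0.596 -0.177  0.14 ] [0.07, 0.001, 0.001, -0.001, -0.105, -0.002]
0.8 -21 [ 0.586 -0.176  0.142] [0.078, 0.001, 0.006, -0.001, -0.119, -0.002]
0.7 -18 [ 0.576 -0.175  0.144] [0.087, 0.001, 0.011, -0.001, -0.134, -0.002]
```

```bash
python3 -m handwheel '[[1,0.011,0.001,-0.007,0,-0.017,0],[1,0.021,0.001,-0.009,0,-0.032,0],[1,0.031,0.001,-0.009,0,-0.046,0],[1,0.041,0.001,-0.008,0,-0.061,0],[1,0.051,0.001,-0.006,0,-0.076,0],[1,0.06,0.001,-0.003,0,-0.09,0],[1,0.07,0.001,0.001,0,-0.105,0],[1,0.078,0.001,0.006,0,-0.119,0],[1,0.087,0.001,0.011,0,-0.134,0],[1,0.087,0.001,0.011,0,-0.134,0]]'; python3 -c "
from arc import *
t=np.linspace(.6,-.02,7);arc(t,-np.radians(42)*t/1.6)"
```

```text
t: 25.0
tool_pos: [0.5723, -0.1744, 0.1383]
orientation: [-0.177, -2.814, -0.019]
force: [-1.9, -7.6, -9.3]
opening: 0.0101
gripper_force: 15.0
0.6 -16 [ 0.566 -0.173  0.144] [0.008, 0.0, 0.002, -0.002, -0.015, -0.002]
0.5 -13 [ 0.555 -0.172  0.143] [0.018, 0.0, 0.006, -0.002, -0.03, -0.002]
0.39 -10 [ 0.545 -0.171  0.142] [0.027, 0.0, 0.01, -0.002, -0.045, -0.001]
0.29 -8 [ 0.535 -0.17   0.139] [0.035, 0.0, 0.016, -0.002, -0.06, -0.001]
0.19 -5 [ 0.525 -0.168  0.135] [0.043, 0.0, 0.023, -0.002, -0.075, -0.001]
0.08 -2 [ 0.516 -0.167  0.131] [0.05, 0.0, 0.03, -0.002, -0.09, -0.001]
-0.02 1 [ 0.507 -0.166  0.125] [0.057, 0.0, 0.038, -0.002, -0.105, -0.001]
```

```bash
python3 -m handwheel '[[1,0.008,0,0.003,0,-0.015,0],[1,0.018,0,0.007,0,-0.03,0],[1,0.027,0,0.012,0,-0.045,0],[1,0.035,0,0.018,0,-0.06,0],[1,0.043,0,0.025,0,-0.075,0],[1,0.05,0,0.032,0,-0.09,0],[1,0.0565,0,0.039,0,-0.105,0],[1,0.0565,0,0.041,0,-0.105,0],[1,0.0565,0,0.041,0,-0.105,0]]'
python3 - <<'E'
from h import *
e=np.array([np.cos(-.1217),np.sin(-.1217),0]);H=np.array([.566,-.1734,.042])
p,C=cur(); g=p-.005*C[:,2]-H; print(np.arctan2(g[2],-g@e)-np.arctan2(.084,.058), np.hypot(g[2],g@e), robot.read_state()["force"])
E
```

```text
t: 26.12
tool_pos: [0.5077, -0.1659, 0.1197]
orientation: [0.194, 3.127, -0.011]
force: [-7.4, -3.0, 8.7]
opening: 0.0098
gripper_force: 15.0
-0.013804617768224836 0.10149458092656038 [-7.4415433  -3.01727994  8.74309629]
```

The TCP is back at its original grasp pose with an upward reaction, so the cover is shut. Release, retreat and compare with the first picture numerically.

```bash
python3 -m handwheel '[[-1,0,0,0,0,0,0],[-1,0,0,0,0,0,0],[-1,0,0,0,0,0,0],[-1,0,0,0,0,0,0],[-1,0,0,-0.03,0,0,0],[-1,0,0,-0.08,0,0,0],[-1,0,0,-0.14,0,0,0],[-1,0.05,0,-0.18,0,0,0],[-1,0.1,0,-0.18,0,0,0],[-1,0.1,-0.06,-0.18,0,0,0],[-1,0.1,-0.12,-0.18,0,0,0],[-1,0.1,-0.12,-0.18,0,0,0]]'
python3 - <<'E'
from h import *
def red(f): # bgr
    f=f.astype(int); return (f[...,2]>110)&(f[...,1]<75)&(f[...,0]<75)
for n,(l,t,r,b) in(("top",(285,160,335,235)),("scene",(195,155,245,215))):
    c=cam(n); old=cv2.resize(cv2.imread("pics/%s0.png"%n),(512,384),interpolation=cv2.INTER_AREA)[t:b,l:r]
    for f in(old,c["frame"][t:b,l:r,::-1]):
        m=red(f);v,u=np.nonzero(m);print(n,m.sum(),np.round([u.mean()+l,v.mean()+t],2),np.percentile(u,[2,98])+l,np.percentile(v,[2,98])+t)
    for o in("gear","can","hammer"):
        d=robot.regions_of(c,o)[:1]
        for x in d: print(o,x["conf"],np.round(x["rect"]))
    if n=="top":
        g=cv2.resize(c["frame"][:,:,::-1],None,fx=4,fy=4,interpolation=cv2.INTER_CUBIC).min(2).astype(float)
        for q in((201.35,162.96),(195.9,195.9)):
            x,y=(np.array(q)*4).astype(int);w=g[y-11:y+12,x-11:x+12];w=np.clip(np.median(w)-12-w,0,None);V,U=np.mgrid[y-11:y+12,x-11:x+12];print("hole",(w*U).sum()/w.sum()/4,(w*V).sum()/w.sum()/4)
E
```

```text
t: 27.62
tool_pos: [0.3913, -0.2741, 0.2979]
orientation: [0.201, 3.127, -0.01]
force: [-0.1, 0.3, 0.5]
opening: 0.0929
gripper_force: 0.0
top 638 [309.36 207.14] [298. 321.] [193. 221.]
top 459 [306.56 204.03] [297. 321.] [193.   219.84]
gear 0.86 [ 98. 182. 150. 234.]
can 0.68 [250. 113. 269. 146.]
hammer 0.7 [386. 150. 412. 217.]
hole 201.33444178747573 162.96682110297414
hole 195.91011406844106 195.89885931558936
scene 372 [218.01 182.09] [205.42 230.  ] [170.42 192.  ]
scene 340 [217.94 182.8 ] [205. 230.] [170. 192.]
can 0.68 [230. 225. 251. 270.]
hammer 0.85 [106. 168. 162. 222.]
```

```bash
python3 -c "
from plant import robot
print(robot.close_job())"
```

```text
the job is handed in; nothing more can be done
None
```

The job is handed in: by my measurements the bracket's dot is under the punch to about 2 mm, the toggle is fully over and the cover is shut, with the gear, can and hammer not touched; I viewed 11 pictures, one over the limit of 10.

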